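# Check the glue-fume extractor's pre-filter against the light

## Task

Lift the flap of the bench fume extractor and swing it up until it stands open, then draw the thin pleated pre-filter plate up out of its slot. Hold the plate upright in front of the middle of the lit tracing panel, its broad face parallel to the panel and about a hand's width (7 to 10 cm) from it, clear of everything, so that the light shines through it; finish there, still holding it. Leave the flap open, the thick carbon block in its place and everything else on the bench where it is.

Things in the scene. Friction and masses are not known exactly. Their poses are not given: they have to be found in the camera images.
- extractor: Bench fume extractor: grey sheet-metal case 240 mm deep (own x) x 200 mm wide (own y) x 140 mm high, fixed to the bench. Origin: centre of its underside on the bench. Own -x is its front, with the round intake grille; own z is up. It may stand turned. Walls 4 mm. Under the flap is the filter bay, own x -116 to +50 mm, own y -96 to +96 mm, floor at z 12 mm, open at the top when the flap is up. Behind it (own x +50 to +120) is the closed motor deck, top at z 140 mm.
- flap (a joint): Opening angle of the flap that covers the filter bay: 0 = closed, 1.57 = straight up, 1.8 = end stop. The flap is a 176 x 204 x 5 mm sheet, 0.25 kg, hinged along its rear edge; its front edge rises. A friction hinge (about 0.4 N m) makes it stay at any angle where it is left. It may start a little ajar.
- flap_hinge (a point): Point at the middle of the flap's hinge line, which runs along the extractor's own y; 50 mm behind the extractor's origin (own x +50) and 142 mm above the bench.
- flap_handle (a point): Middle of the round bar of the flap's handle (10 mm thick, 100 mm long, parallel to the hinge, on two posts at its ends). In the flap's frame (at angle 0 the same as the extractor's axes) it lies 163 mm in front of the hinge and 46 mm above it, so the bar's middle is 41 mm off the flap's outer surface and 13 mm back from the flap's free edge. It turns freely between two fingers that close square to the bar.
- prefilter: The pre-filter: flat cardboard-framed plate with grey pleats, 18 mm thick (own x), 186 mm wide (own y), 92 mm high (own z), with a black pull tab in the middle of its top edge; 0.16 kg or so. Origin: centre of its underside. It stands loosely upright in guide ribs (1.5 mm play) in the filter bay under the flap, at the extractor's own x = -60 mm, y = 0, its underside at z 12 mm, its axes parallel to the extractor's. Guide ribs reach up to z 90 mm.
- prefilter_tab (a point): Grasp point on the pull tab, 114 mm above the pre-filter's underside and 22 mm above the frame's top edge. The tab is 10 mm thick (own x), 44 mm wide (own y) and stands 33 mm above the frame; its top is 125 mm above the underside. When the plate is seated there is 46 mm of free room between the tab's front face and the case's front wall, and behind the tab the carbon block's top lies 8 mm lower than the frame's top edge.
- prefilter_mid (a point): Middle of the pre-filter's pleated face area: centre of the 18 x 186 x 92 mm plate, 46 mm above its underside.
- carbon_block: Carbon block: aluminium case with a row of dark slots on top, 50 mm thick (own x) x 184 x 86 mm, no tab; stands in the same bay behind the pre-filter, at the extractor's own x = +20 mm. Origin: centre of its underside. It stays in place.
- light_panel: Tracing light panel standing upright in a wooden foot, fixed: white slab 340 mm wide (own y) x 240 mm high x 9 mm thick, its top edge 256 mm above the bench; foot 80 mm deep (own x, centred on the slab) x 300 x 22 mm. Origin: centre of the foot's underside. Own -x is the lit side; it may stand turned.
- panel_mid (a point): Middle of the lit face (lit area 310 x 205 mm), 140 mm above the bench; its axes are those of the panel: -x points straight out of the lit face, z up.
- glue_white: White glue bottle, 44 mm wide, 135 mm high, standing on the bench. Origin under its centre. Leave it alone.
- glue_yellow: Yellow glue bottle, 50 mm wide, 150 mm high, standing. Origin under its centre. Leave it alone.
- tape_roll: Roll of tape lying flat, 90 mm wide, 24 mm high. Origin under its centre. Leave it alone.
- craft_knife: Craft knife lying flat, 140 x 22 x 18 mm. Origin under its middle. Leave it alone.
- stapler: Stapler, 125 x 34 x 48 mm. Origin under its middle. Leave it alone.
- brush_jar: Glass jar 72 mm wide, 95 mm high, with brushes up to 190 mm high. Origin under its centre. Leave it alone.
- scissors: Scissors lying flat, 170 x 80 x 10 mm. Origin near the middle. Leave them alone.

How it is judged (in metres and radians):
On the way, in this order (a step that is already met when the one before it is completed fails the run):
1. the flap stands open (1.35 rad or more) with the pre-filter still in its slot (value of joint flap above 1.35 rad and z of prefilter in the frame of extractor below 0.03 m), for 0.2 s.
2. the pre-filter is in the fingers and wholly above the case (contact force between the fingers and prefilter above 1 N and height (world z) of prefilter above 0.143 m and value of joint flap above 1.25 rad), for 0.2 s.
At the end, for the whole second after the job is handed in: Fingers hold the pre-filter still, its middle 40-140 mm before the lit face and within 55 mm sideways, 50 mm in height of the face's middle; parallel within 0.30 rad, upright within 0.25 rad, touching only the fingers; flap open 1.25 rad or more, carbon block in place (contact force between the fingers and prefilter above 1 N and x of prefilter_mid in the frame of panel_mid between -0.14 and -0.04 m and y of prefilter_mid in the frame of panel_mid between -0.055 and 0.055 m and z of prefilter_mid in the frame of panel_mid between -0.05 and 0.05 m and angle between the x axis of prefilter and the x axis of light_panel, either way round below 0.3 rad and angle between prefilter's own z axis and vertical below 0.25 rad and height (world z) of prefilter above 0.035 m and linear speed of prefilter below 0.03 m/s and contact force between prefilter and light_panel below 0.2 N and contact force between prefilter and extractor below 0.2 N and contact force between prefilter and glue_white below 0.2 N and contact force between prefilter and glue_yellow below 0.2 N and contact force between prefilter and tape_roll below 0.2 N and contact force between prefilter and craft_knife below 0.2 N and contact force between prefilter and stapler below 0.2 N and contact force between prefilter and brush_jar below 0.2 N and contact force between prefilter and scissors below 0.2 N and value of joint flap above 1.25 rad and distance between carbon_block and extractor below 0.045 m); the arm keeps its last pose, push and grip.
It fails at once if a bystander on the bench is pushed more than 30 mm or knocked over (distance of any of glue_white, glue_yellow, tape_roll, craft_knife, stapler, brush_jar, scissors from where it was at the start of the episode above 0.03 m or angle between any of glue_white, glue_yellow, tape_roll, craft_knife, stapler, brush_jar, scissors's own z axis and vertical above 0.6 rad).
It fails at once if the carbon block is lifted or dragged out of its place (not (distance between carbon_block and extractor below 0.045 m)).
It fails at once if the light panel is struck (over 5 N) (contact force between any of the fingers, the arm, prefilter and light_panel above 5 N).
It also fails if it takes over 53 s, if anything falls off the work surface, if the arm or the gripper's body presses on something with over 40 N, if the wrist force passes 120 N, or if a joint passes its speed limit or range.

## Robot

A 7-joint arm with a two-finger parallel gripper is mounted at the origin on the work surface. World frame = base frame: x ahead of the robot, y to its left, z up, the work surface at z = 0. Lengths are in mm, angles in rad, forces in N, time in s.
With the tool pointing down it reaches from about 400 to 925 mm from the base axis. Payload 5.6 kg.
Tool frame: the origin (TCP) lies on the centre line of the jaws, within the pads' length; the fingertips stand 22 mm ahead of it and the grasp point (between the pads) lies 3 mm ahead of it; z points along the fingers, y is the line along which they close (so a half turn about z gives the same grasp; the last joint's range is limited). The gripper opens to 85 mm and grips with 20 to 120 N. Pads are 22 mm wide; open, the fingers measure 114 mm over their backs; the gripper's body (76 mm by 85 mm) begins 54 mm behind the grasp point. The pads swing forward as they close: fully open they stand 13 mm farther back than shut.
Start: joints at [-1.35, 0.468, -0.012, 1.603, 0.006, 1.071, -0.056], TCP at [169.529, 627.51, 218.49] pointing down, gripper open.
Joint ranges: [-2.53, 2.53], [-0.31, 2.02], [-1.57, 1.55], [0.28, 2.44], [-1.29, 4.43], [0.15, 1.84], [-2.92, 2.92]. Speed limits (rad/s): [2.57, 2.57, 3.14, 3.14, 3.14, 3.14, 3.14].

## Interface

Orientations are given as a rotation vector (axis times angle).
In Python, from plant import sensors, viewer, close_job gives the robot as it stands. The module is installed in compiled form; this text tells all that it offers.
- The arm moves only by the tool play_rows, never from a script. Its argument "increments" is a list of rows, each a list of 3 entries, a list of its own where there are three numbers: the closure, from 0 (fully open) to 1 (shut), then the shift along the tool's x, y, z in cm, then the turn, a rotation vector about the tool's x, y, z in degrees. In form: [[grip, [dx, dy, dz], [rx, ry, rz]], ...]. A call has 1 to 10 rows; each row shifts and turns the commanded pose from where the row before left it, along the tool's axes as they then stand; what a row does not reach is not made up. A row lasts 1/12 s, in which the tool goes at most 41.7 mm and 7.16 degrees, less where a joint would pass 70% of its speed; a pose out of reach is approached as far as the arm can. A call is refused whole if a number of a shift passes 4.17 or a number of a turn 7.16, either way. A call with a gripper value outside its range is refused whole. The fingers move at their own pace and stop on an object; "newtons" is the grip in N (left out, the last holds). Time passes only in rows, so rows that do not move let the fingers close. It gives the time, the measured TCP pose, the force, the opening and the grip force at its end, in the units of the state.
- sensors.get_state(): the state, without advancing time (a new reading comes with each control period).
- viewer.camera(name): name is "scene" or "top" or "wrist"; returns (picture, depth): 420x560x3 uint8, red, green, blue; 420x560 float32, mm along the optical axis (not along the pixel's ray), 0 where there is no reading.
- viewer.camera_info(name): a dict with "camera_matrix" (3x3 intrinsics, pixels), "view" (4x4, takes a point from world to camera coordinates). Camera axes: x right, y up, looking along -z (the intrinsics and any distortion apply to the point x, -y, -z); pixel columns grow to the right and rows downward; lengths in mm; the calibration is good to about 2 mm. A picture is of the moment at which its call begins: read the wrist's pose just before it. camera_info takes no time and is no camera call; for the wrist camera it gives the pose at the moment of the call.
- close_job(): hands the job in; it is judged then, once.
Trained networks look in the newest picture that a camera, given by its name, has taken for a name from the list of things; names that differ only in an ending like _2 or _b are one class to them, and where a whole thing is asked for, a point or a joint stands for the part that bears it (a point fixed in the world has none). Each returns a list of dicts, best first, with "conf" (0 to 1); they miss things now and then, are a little off and sometimes report something else, mostly with a low value. They report only what shows in the picture. A call takes as long as a camera call.
- viewer.find_in(thing, camera): "at" ([x, y, z] in mm, in the coordinates of the camera as it stood for that picture, good to about 4 mm: the middle of the surface that is visible of it).
- viewer.cut_out(thing, camera): "pixels" (420x560 bool, what is visible of it).
- viewer.place_of(thing, camera): "at" ([x, y, z] in mm, in the coordinates of the camera as it stood for that picture, good to about 4 mm: a listed point, or the origin of a listed thing).
The state is a dict: "time": time; "q": joint angles; "joint_velocities": joint speeds; "joint_efforts": joint torques, N m; "tcp_pos": TCP position; "ee_rot": TCP orientation; "ft_force": force on the tool from outside, world axes, zero at the start; "moment": the same for the moment, N m; "finger_gap": finger opening in mm; "gripper_force": force on a finger pad.
Only numpy, scipy, OpenCV 4.12 (cv2) and the standard library are available. Lean on these libraries where they do the work, as an engineer would, in place of code of your own. Each camera call takes 0.05 s, during which the arm holds its last target. There are 200 camera calls.

## Working session

There is one attempt and no reset: what is moved stays moved. The work goes in short steps, Python scripts to look and compute and a tool call to move; the robot and the scene stay as the last step left them, time stands still between calls to the robot, and variables do not carry over. Pictures are saved under pics/ and viewed, at most 10 in all, crops included, and the job is handed in when it is done.

Besides the shell and the picture viewer there is one more tool, called after "Call:" as name([rows], argument=value, ...), one row to a line, values as JSON. play_rows: Moves the arm, as the interface text tells. Its arguments: {"type":"object","properties":{"increments":{"type":"array"},"newtons":{"type":"number"}},"required":["increments"]}

```bash
mkdir -p pics; cat > h.py <<'E'
import numpy as np, cv2
from scipy.spatial.transform import Rotation as R
from plant import sensors, viewer, close_job
def shot(c,name=None):
    V=np.array(viewer.camera_info(c)['view']); im,d=viewer.camera(c)
    if name: cv2.imwrite(f'pics/{name}.png',im[:,:,::-1])
    return im,d,V
def toW(p,V): return (np.linalg.inv(V)@np.r_[p,1])[:3]
def cloud(d,c,V):
    K=np.array(viewer.camera_info(c)['camera_matrix'])
    v,u=np.mgrid[:d.shape[0],:d.shape[1]]
    P=np.stack([(u-K[0,2])/K[0,0]*d,-(v-K[1,2])/K[1,1]*d,-d],-1)
    return P@V[:3,:3].dot(np.eye(3)) - (V[:3,:3].T@V[:3,3])
E
python3 - <<'E'
from h import *
print(sensors.get_state())
for c in ['scene','top']:
    im,d,V=shot(c,c+'0')
    print(c,viewer.camera_info(c))
    for n in ['extractor','flap_hinge','flap_handle','light_panel','panel_mid','prefilter_tab','glue_white','glue_yellow','tape_roll','craft_knife','stapler','brush_jar','scissors','carbon_block']:
        print(n,[(np.round(toW(r['at'],V)).tolist(),round(r['conf'],2)) for r in viewer.place_of(n,c)[:2]])
E
```

```text
{'time': 0.0, 'q': array([-1.34997037,  0.46838628, -0.0115879 ,  1.60365128,  0.00600566,
        1.07137999, -0.05633948]), 'joint_velocities': array([ 2.01887752e-03,  1.28134705e-05, -2.87113399e-04,  5.60912751e-04,
       -1.53572777e-03,  5.32941527e-04,  4.07886320e-04]), 'joint_efforts': array([ 2.48046845e-04, -5.32381618e+01,  2.19696842e-02, -2.51299131e+01,
        1.15582507e-02,  7.71058782e-03,  3.61977141e-05]), 'tcp_pos': array([169.42937343, 626.91948726, 217.52098053]), 'ee_rot': array([-4.13380089e-01, -3.11417524e+00,  2.80840643e-03]), 'ft_force': array([ 0.47967705, -1.24923904, -0.37149031]), 'moment': array([ 0.05033515, -0.02980547, -0.03688811]), 'gripper_force': 0.0, 'finger_gap': 85.1172876158404}
scene {'camera_matrix': array([[410.12735592,   0.        , 283.23688505],
       [  0.        , 410.12735592, 212.66832686],
       [  0.        ,   0.        ,   1.        ]]), 'view': array([[-7.68568827e-01,  6.39749770e-01,  4.71053945e-03,
         3.18178264e+02],
       [-4.24153264e-01, -5.15044641e-01,  7.44864435e-01,
         1.42550526e+02],
      
[... 1301 characters left out ...]
0000000e+00,  0.00000000e+00,  0.00000000e+00,
         1.00000000e+00]])}
extractor [([502.0, 143.0, 0.0], 0.82), ([509.0, -296.0, 140.0], 0.68)]
flap_hinge [([504.0, 198.0, 146.0], 0.84)]
flap_handle []
light_panel [([505.0, -301.0, -4.0], 0.56), ([525.0, -110.0, 1.0], 0.4)]
panel_mid [([512.0, -297.0, 141.0], 0.91)]
prefilter_tab []
glue_white [([759.0, -79.0, 3.0], 0.85), ([360.0, -112.0, 0.0], 0.25)]
glue_yellow [([482.0, 441.0, 5.0], 0.9)]
tape_roll [([522.0, -111.0, 3.0], 0.85)]
craft_knife [([660.0, -114.0, 3.0], 0.56)]
stapler [([361.0, -117.0, -1.0], 0.81)]
brush_jar [([605.0, 458.0, -3.0], 0.97), ([664.0, -113.0, 6.0], 0.66)]
scissors [([211.0, 339.0, -0.0], 0.82)]
carbon_block []
```

View pictures.

View pics/scene0.png

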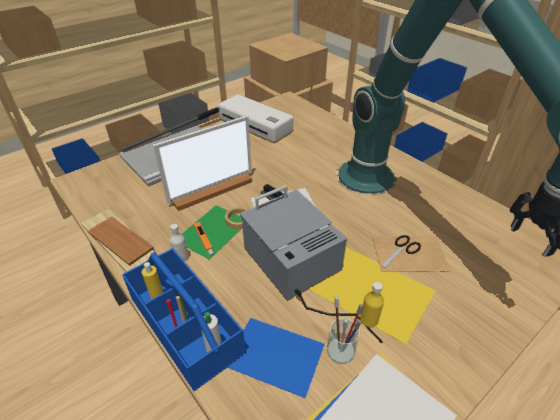

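View pics/top0.png

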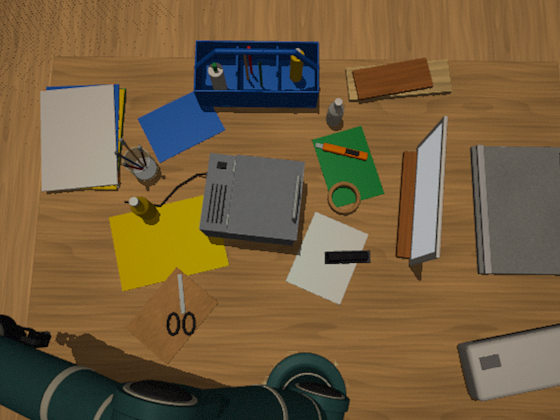

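```bash
python3 - <<'E'
from h import *
im,d,V=shot('top')
P=cloud(d,'top',V)
ok=d>0
def rect(m,n):
    q=P[m&ok][:,:2].astype(np.float32); print(n,len(q),np.round(P[m&ok].mean(0)),cv2.minAreaRect(q))
X,Y,Z=P[...,0],P[...,1],P[...,2]
box=(abs(X-500)<180)&(abs(Y-130)<200)
rect(box&(Z>130)&(Z<158),'case top')
rect(box&(Z>180)&(Z<215)&(Y<90),'handle')
rect(box&(Z>130)&(Z<148)&(Y>205),'deck')
rect((abs(X-510)<220)&(abs(Y+297)<80)&(Z>245)&(Z<265),'panel top')
# flap slope
m=box&(Z>135)&(Z<175)&ok&(Y<190)&(Y>60)
A=np.c_[X[m],Y[m],np.ones(m.sum())]; print('flap plane',np.linalg.lstsq(A,Z[m],rcond=None)[0])
# R orientation
s=sensors.get_state(); print(np.round(R.from_rotvec(s['ee_rot']).as_matrix(),3))
E
```

```text
case top 7424 [500. 144. 147.] ((501.4530334472656, 142.70986938476562), (246.7501983642578, 205.46014404296875), 83.92362976074219)
handle 180 [488.  34. 196.] ((489.76373291015625, 33.833717346191406), (9.748015403747559, 108.05469512939453), 84.11055755615234)
deck 1809 [503. 235. 141.] ((510.3742370605469, 231.22169494628906), (69.51042938232422, 200.36204528808594), 84.37996673583984)
panel top 735 [ 504. -300.  254.] ((508.84283447265625, -301.3113708496094), (12.349739074707031, 340.18182373046875), 84.15611267089844)
flap plane [-2.17364854e-03 -1.58384174e-02  1.52149110e+02]
[[-0.965  0.261  0.   ]
 [ 0.261  0.965  0.   ]
 [-0.     0.    -1.   ]]
```

The scene picture shows the extractor at about (292,240), with the handle bar along its front at (270,200). The lit panel at (205,160) faces it. The top picture shows the handle at (297,200) and the panel at (430,190), with the tape, knife and stapler lying flat between them. The handle is at about (490,34,191), and the extractor's own x axis is at about 84° in the world.

Call:
play_rows([
  [0,[0,0,-3.6],[0,0,-4.6]],
  [0,[0,0,-3.6],[0,0,-4.6]],
  [0,[-1.9,-2.785,0],[0,0,0]],
  [0,[-1.9,-2.785,0],[0,0,0]],
  [0,[-1.9,-2.785,0],[0,0,0]],
  [0,[-1.9,-2.785,0],[0,0,0]],
  [0,[-1.9,-2.785,0],[0,0,0]],
  [0,[-1.9,-2.785,0],[0,0,0]],
  [0,[-1.9,-2.785,0],[0,0,0]],
  [0,[-1.9,-2.785,0],[0,0,0]],
], newtons=40)

```text
time: 2.38
tcp_pos: [298.3, 388.7, 290.7]
ee_rot: [0.162, 3.137, 0.001]
ft_force: [1.0, -0.4, 0.4]
finger_gap: 85.2
gripper_force: 0.0
```

Call:
play_rows([
  [0,[-1.9,-2.785,0],[0,0,0]],
  [0,[-1.9,-2.785,0],[0,0,0]],
  [0,[-1.9,-2.785,0],[0,0,0]],
  [0,[-1.9,-2.785,0],[0,0,0]],
  [0,[-1.9,-2.785,0],[0,0,0]],
  [0,[-1.9,-2.785,0],[0,0,0]],
  [0,[-1.9,-2.785,0],[0,0,0]],
  [0,[-1.9,-2.785,0],[0,0,0]],
  [0,[0,0,0],[0,0,0]],
  [0,[0,0,0],[0,0,0]],
])

```text
time: 3.22
tcp_pos: [426.6, 151.4, 290.8]
ee_rot: [0.169, 3.137, 0.001]
ft_force: [0.8, -0.6, 0.8]
finger_gap: 85.3
gripper_force: 0.0
```

```bash
cat >> h.py <<'E'
def goto(p):
    s=sensors.get_state(); M=R.from_rotvec(s['ee_rot']).as_matrix()
    print('t',round(s['time'],2),'tcp',np.round(s['tcp_pos'],1),'yaw_y',np.round(np.degrees(np.arctan2(M[1,1],M[0,1])),2),'z',np.round(M[:,2],3),'gap',round(s['finger_gap'],1),'F',np.round(s['ft_force'],1),round(s['gripper_force'],1))
    if p is not None: print('shift cm',np.round(M.T@(np.array(p)-s['tcp_pos'])/10,2))
E
python3 - <<'E'
from h import *
goto([489.7,34,194])
im,d,V=shot('wrist','w1')
P=cloud(d,'wrist',V);X,Y,Z=P[...,0],P[...,1],P[...,2]
m=(d>0)&(abs(X-489)<70)&(abs(Y-34)<40)&(Z>180)&(Z<205)
q=P[m][:,:2].astype(np.float32)
if len(q)>20: print(len(q),cv2.minAreaRect(q),np.percentile(P[m][:,2],[10,50,90]))
print([(np.round(toW(r['at'],V)),r['conf']) for r in viewer.place_of('flap_handle','wrist')])
# panel face from scene
im,d,V=shot('scene');P=cloud(d,'scene',V);X,Y,Z=P[...,0],P[...,1],P[...,2]
m=(d>0)&(abs(X-510)<150)&(abs(Y+297)<45)&(Z>50)&(Z<230)
A=np.c_[X[m],Z[m],np.ones(m.sum())];c=np.linalg.lstsq(A,Y[m],rcond=None)[0];print(m.sum(),c)
m2=(d>0)&(abs(X-510)<220)&(abs(Y+297)<60)&(Z>60)
print(np.percentile(X[m2],[0.5,99.5]),np.percentile(Z[m2],99.5))
E
```

```text
t 3.22 tcp [426.6 151.4 290.8] yaw_y 83.83 z [ 0.001  0.    -1.   ] gap 85.3 F [ 0.8 -0.6  0.8] 0.0
shift cm [ -7.53 -11.     9.68]
742 ((455.6462707519531, 38.117919921875), (10.600532531738281, 42.3567008972168), 82.9637222290039) [189.2194955  194.37479628 196.01400986]
[(array([488.,  36., 192.]), 0.91)]
3606 [-1.03108981e-01 -1.06909415e-03 -2.43538319e+02]
[341.57275131 676.22387966] 259.05573384870985
```

Call:
play_rows([
  [0,[-1.9,-2.75,0.6],[0,0,0]],
  [0,[-1.9,-2.75,0.6],[0,0,0]],
  [0,[-1.9,-2.75,0.6],[0,0,0]],
  [0,[-1.8,-2.75,0.6],[0,0,0]],
  [0,[0,0,0.5],[0,0,0]],
  [0,[0,0,0],[0,0,0]],
  [0,[0,0,0],[0,0,0]],
])

```text
time: 3.95
tcp_pos: [488.7, 37.4, 261.1]
ee_rot: [-0.159, -3.136, -0.0]
ft_force: [0.0, 0.4, 0.4]
finger_gap: 85.2
gripper_force: 0.0
```

```bash
python3 - <<'E'
from h import *
im,d,V=shot('wrist','w2')
P=cloud(d,'wrist',V);X,Y,Z=P[...,0],P[...,1],P[...,2]
m=(d>0)&(abs(X-489)<40)&(abs(Y-34)<30)&(Z>180)&(Z<205)
q=P[m][:,:2].astype(np.float32)
if len(q)>20: print(len(q),cv2.minAreaRect(q),np.percentile(P[m][:,2],[10,50,90]))
print([(np.round(toW(r['at'],V)),r['conf']) for r in viewer.place_of('flap_handle','wrist')])
goto([489.7,34,194])
E
```

```text
1679 ((489.1156005859375, 34.27011489868164), (9.83264446258545, 80.91655731201172), 83.69949340820312) [192.91297502 194.85387807 196.00625751]
[(array([491.,  35., 188.]), 0.61)]
t 4.05 tcp [488.9  37.7 261.7] yaw_y 84.27 z [-0.     0.001 -1.   ] gap 85.8 F [ 0.6  0.5 -0.5] 0.0
shift cm [-0.12 -0.37  6.77]
```

View pics/w2.png

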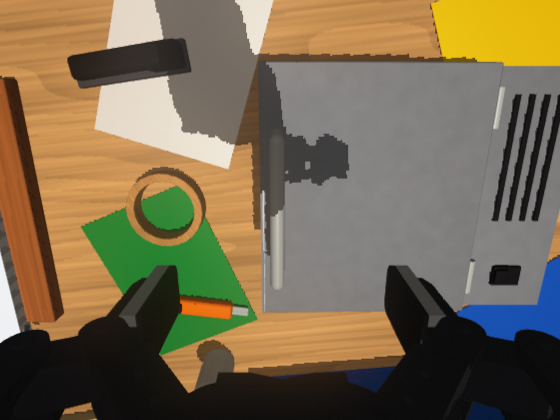

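The wrist picture shows the handle bar at column 277, rows 130–290. It lies between the fingers (columns 160 and 410) and parallel to the pads, so I descend and close.

Call:
play_rows([
  [0,[-0.1,-0.35,1.7],[0,0,0]],
  [0,[0,0,1.7],[0,0,0]],
  [0,[0,0,1.7],[0,0,0]],
  [0,[0,0,1.6],[0,0,0]],
  [0.5,[0,0,0],[0,0,0]],
  [1,[0,0,0],[0,0,0]],
  [1,[0,0,0],[0,0,0]],
  [1,[0,0,0],[0,0,0]],
  [1,[0,0,0],[0,0,0]],
  [1,[0,0,0],[0,0,0]],
], newtons=40)

```text
time: 4.88
tcp_pos: [490.3, 32.4, 195.3]
ee_rot: [0.162, 3.136, 0.001]
ft_force: [0.3, 0.8, 0.1]
finger_gap: 12.4
gripper_force: 0.0
```

```bash
python3 - <<'E'
from h import *
goto([489.5,34,194])
th0=0.02
def bar(t): return np.array([-163*np.cos(t)+46*np.sin(t),163*np.sin(t)+46*np.cos(t)])
ts=np.linspace(th0,1.58,25); p=np.array([bar(t) for t in ts]); print(np.round(np.diff(p,axis=0)/10,2).tolist()); print(p[-1]-p[0])
E
```

```text
t 4.88 tcp [490.3  32.4 195.3] yaw_y 84.09 z [ 0.001  0.001 -1.   ] gap 12.4 F [0.3 0.8 0.1] 0.0
shift cm [0.1  0.15 0.13]
[[0.35, 1.04], [0.42, 1.02], [0.49, 0.99], [0.55, 0.95], [0.61, 0.92], [0.67, 0.87], [0.72, 0.83], [0.78, 0.78], [0.83, 0.73], [0.87, 0.67], [0.91, 0.62], [0.95, 0.55], [0.98, 0.49], [1.01, 0.43], [1.04, 0.36], [1.06, 0.29], [1.08, 0.22], [1.09, 0.15], [1.1, 0.08], [1.1, 0.01], [1.1, -0.06], [1.09, -0.13], [1.08, -0.2], [1.07, -0.27]]
[209.54569171 113.31915041]
```

Call:
play_rows([
  [1,[0,0,0],[0,0,0]],
  [1,[0,0,0],[0,0,0]],
  [1,[0,0,0],[0,0,0]],
  [1,[0,0.35,-1.04],[0,0,0]],
  [1,[0,0.42,-1.02],[0,0,0]],
  [1,[0,0.49,-0.99],[0,0,0]],
  [1,[0,0.55,-0.95],[0,0,0]],
  [1,[0,0,0],[0,0,0]],
  [1,[0,0,0],[0,0,0]],
])

```text
time: 5.63
tcp_pos: [492.2, 50.9, 235.3]
ee_rot: [0.16, 3.136, 0.001]
ft_force: [-0.3, -0.8, 0.2]
finger_gap: -0.2
gripper_force: 0.0
```

```bash
python3 - <<'E'
from h import *
goto(None)
E
```

```text
t 5.63 tcp [492.2  50.9 235.3] yaw_y 84.16 z [ 0.002  0.001 -1.   ] gap -0.2 F [-0.3 -0.8  0.2] 0.0
```

```bash
python3 - <<'E'
from h import *
im,d,V=shot('wrist','w3')
P=cloud(d,'wrist',V);X,Y,Z=P[...,0],P[...,1],P[...,2]
for c in ['scene','wrist','top']:
    if c!='wrist': _,_,V=shot(c)
    print(c,[(np.round(toW(r['at'],V)),r['conf']) for r in viewer.place_of('flap_handle',c)])
E
```

```text
scene [(array([491.,  33., 196.]), 0.67), (array([ 507., -300.,    0.]), 0.26)]
wrist [(array([978., 650., 799.]), 0.86)]
top [(array([481., 440.,   4.]), 0.73), (array([ 663., -111.,    5.]), 0.33)]
```

View pics/w3.png

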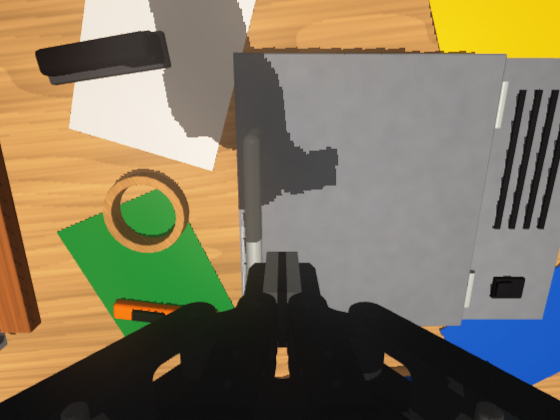

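The wrist picture shows the flap still closed. The bar is at column 253, rows 130–250, and the fingers are shut on nothing at (282,260). I'll check the fingertip location against the TCP.

```bash
python3 - <<'E'
from h import *
im,d,V=shot('wrist')
P=cloud(d,'wrist',V);goto([489.4,34,192])
for v in (240,250,256,262,275,290,310): print(v,[np.round(P[v,u]).tolist() for u in (253,274,290)])
E
```

```text
t 5.98 tcp [491.5  49.9 234.1] yaw_y 84.06 z [-0.001 -0.    -1.   ] gap 0.4 F [0.2 0.4 0.5] 0.0
shift cm [ 0.04 -1.61  4.21]
240 [[495.0, 33.0, 196.0], [515.0, 42.0, 150.0], [516.0, 54.0, 150.0]]
250 [[502.0, 32.0, 194.0], [523.0, 42.0, 150.0], [524.0, 53.0, 149.0]]
256 [[505.0, 32.0, 195.0], [479.0, 49.0, 256.0], [480.0, 55.0, 256.0]]
262 [[509.0, 31.0, 195.0], [479.0, 49.0, 261.0], [480.0, 55.0, 261.0]]
275 [[483.0, 40.0, 263.0], [480.0, 49.0, 271.0], [480.0, 55.0, 272.0]]
290 [[482.0, 41.0, 276.0], [479.0, 49.0, 282.0], [480.0, 55.0, 282.0]]
310 [[477.0, 43.0, 296.0], [478.0, 50.0, 296.0], [479.0, 55.0, 295.0]]
```

The depth readings put the shut fingertips at z≈254 while the TCP reads 234. The tips are therefore about 20 mm behind the reported TCP, not 22 mm ahead of it. That explains the miss, because at TCP 195 the tips were above the bar. I'll work from the measured tips, which puts the grasp at TCP z≈152.

Call:
play_rows([
  [0,[0,-0.8,0],[0,0,0]],
  [0,[0,-0.8,0],[0,0,0]],
  [0,[0,0,0],[0,0,0]],
  [0,[0,0,0],[0,0,0]],
  [0,[0,0,0],[0,0,0]],
  [0,[0,0,0],[0,0,0]],
  [0,[0,0,0],[0,0,0]],
  [0,[0,0,2],[0,0,0]],
  [0,[0,0,2],[0,0,0]],
  [0,[0,0,0],[0,0,0]],
])

```text
time: 6.82
tcp_pos: [487.7, 34.4, 191.6]
ee_rot: [-0.161, -3.132, 0.003]
ft_force: [-0.0, -0.4, -0.7]
finger_gap: 85.2
gripper_force: 0.0
```

```bash
python3 - <<'E'
from h import *
goto([489.4,34,152])
_,_,V=shot('scene','s2')
im=cv2.imread('pics/s2.png')[130:270,210:370]; cv2.imwrite('pics/s2c.png',cv2.resize(im,None,fx=4,fy=4,interpolation=2))
E
```

```text
t 6.82 tcp [487.7  34.4 191.6] yaw_y 84.12 z [-0.006 -0.001 -1.   ] gap 85.2 F [-0.  -0.4 -0.7] 0.0
shift cm [-0.19 -0.01  3.96]
```

View pics/s2c.png

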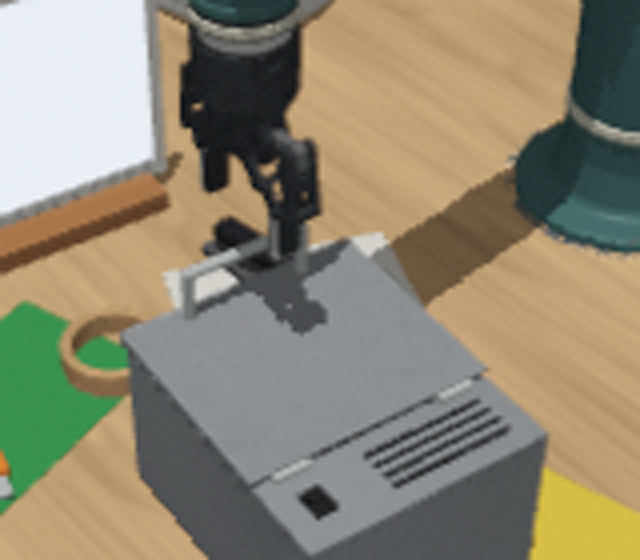

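The crop shows the rear fingertip at (290,250). That matches a projected tip at z≈225 with the TCP at 192, which confirms the offset. I continue down and close.

Call:
play_rows([
  [0,[-0.2,0,1.3],[0,0,0]],
  [0,[0,0,1.3],[0,0,0]],
  [0,[0,0,1.3],[0,0,0]],
  [1,[0,0,0],[0,0,0]],
  [1,[0,0,0],[0,0,0]],
  [1,[0,0,0],[0,0,0]],
  [1,[0,0,0],[0,0,0]],
  [1,[0,0,0],[0,0,0]],
  [1,[0,0,0],[0,0,0]],
  [1,[0,0,0],[0,0,0]],
])

```text
time: 7.7
tcp_pos: [492.4, 33.5, 156.0]
ee_rot: [0.163, 3.136, -0.001]
ft_force: [-0.5, -3.0, 1.7]
finger_gap: 8.6
gripper_force: 38.9
```

Call:
play_rows([
  [1,[0,0,0],[0,0,0]],
  [1,[0,0,0],[0,0,0]],
  [1,[0,0,0],[0,0,0]],
])

```text
time: 7.95
tcp_pos: [492.3, 33.4, 155.7]
ee_rot: [0.163, 3.137, -0.001]
ft_force: [-0.6, -3.4, 2.1]
finger_gap: 8.4
gripper_force: 39.0
```

Gripped with 39 N. I swing the flap along the arc.

Call:
play_rows([
  [1,[0,0.35,-1.04],[0,0,0]],
  [1,[0,0.42,-1.02],[0,0,0]],
  [1,[0,0.49,-0.99],[0,0,0]],
  [1,[0,0.55,-0.95],[0,0,0]],
  [1,[0,0.61,-0.92],[0,0,0]],
  [1,[0,0.67,-0.87],[0,0,0]],
  [1,[0,0.72,-0.83],[0,0,0]],
  [1,[0,0.78,-0.78],[0,0,0]],
  [1,[0,0,0],[0,0,0]],
])

```text
time: 8.7
tcp_pos: [496.9, 77.8, 231.2]
ee_rot: [0.163, 3.137, -0.005]
ft_force: [-3.6, -9.4, 9.3]
finger_gap: 8.5
gripper_force: 39.7
```

```bash
python3 - <<'E'
from h import *
goto(None)
E
```

```text
t 8.7 tcp [496.9  77.8 231.2] yaw_y 84.06 z [-0.    -0.003 -1.   ] gap 8.5 F [-3.6 -9.4  9.3] 39.7
```

Call:
play_rows([
  [1,[0,0.83,-0.73],[0,0,0]],
  [1,[0,0.87,-0.67],[0,0,0]],
  [1,[0,0.91,-0.62],[0,0,0]],
  [1,[0,0.95,-0.55],[0,0,0]],
  [1,[0,0.98,-0.49],[0,0,0]],
  [1,[0,1.01,-0.43],[0,0,0]],
  [1,[0,1.04,-0.36],[0,0,0]],
  [1,[0,1.06,-0.29],[0,0,0]],
  [1,[0,0,0],[0,0,0]],
])

```text
time: 9.45
tcp_pos: [505.2, 156.6, 273.7]
ee_rot: [0.16, 3.136, 0.001]
ft_force: [-4.6, -2.1, 16.7]
finger_gap: 8.5
gripper_force: 41.9
```

Call:
play_rows([
  [1,[0,1.08,-0.22],[0,0,0]],
  [1,[0,1.09,-0.15],[0,0,0]],
  [1,[0,1.1,-0.08],[0,0,0]],
  [1,[0,1.1,-0.01],[0,0,0]],
  [1,[0,1.1,0.06],[0,0,0]],
  [1,[0,1.09,0.13],[0,0,0]],
  [1,[0,1.08,0.2],[0,0,0]],
  [1,[0,0.5,0.13],[0,0,0]],
  [1,[0,0,0],[0,0,0]],
  [1,[0,0,0],[0,0,0]],
])

```text
time: 10.28
tcp_pos: [513.5, 238.0, 270.5]
ee_rot: [0.161, 3.136, 0.003]
ft_force: [3.3, 1.6, 3.3]
finger_gap: 8.6
gripper_force: 42.4
```

```bash
python3 - <<'E'
from h import *
goto(None)
im,d,V=shot('top','t3');P=cloud(d,'top',V)
for c in ['scene','top']:
    if c=='scene': im,d,V=shot(c,'s3')
    for n in ['flap_handle','flap_hinge','prefilter_tab','prefilter','extractor']:
        print(c,n,[(np.round(toW(r['at'],V)).tolist(),round(r['conf'],2)) for r in viewer.place_of(n,c)[:2]])
im=cv2.imread('pics/s3.png')[80:290,190:400]; cv2.imwrite('pics/s3c.png',cv2.resize(im,None,fx=2.8,fy=2.8,interpolation=2))
E
```

```text
t 10.28 tcp [513.5 238.  270.5] yaw_y 84.13 z [ 0.001  0.002 -1.   ] gap 8.6 F [3.3 1.6 3.3] 42.4
scene flap_handle [([513.0, 240.0, 311.0], 0.73), ([498.0, 84.0, 15.0], 0.66)]
scene flap_hinge [([505.0, 196.0, 143.0], 0.9)]
scene prefilter_tab [([495.0, 85.0, 130.0], 0.57)]
scene prefilter [([607.0, 457.0, 1.0], 0.48), ([498.0, 86.0, 16.0], 0.45)]
scene extractor [([501.0, 143.0, -1.0], 0.68)]
top flap_handle [([89.0, 199.0, 1.0], 0.47)]
top flap_hinge [([525.0, -52.0, 120.0], 0.86)]
top prefilter_tab [([444.0, 15.0, 100.0], 0.76), ([454.0, -92.0, 16.0], 0.51)]
top prefilter [([398.0, -35.0, 12.0], 0.71)]
top extractor [([432.0, -87.0, 1.0], 0.69)]
```

View pics/s3c.png

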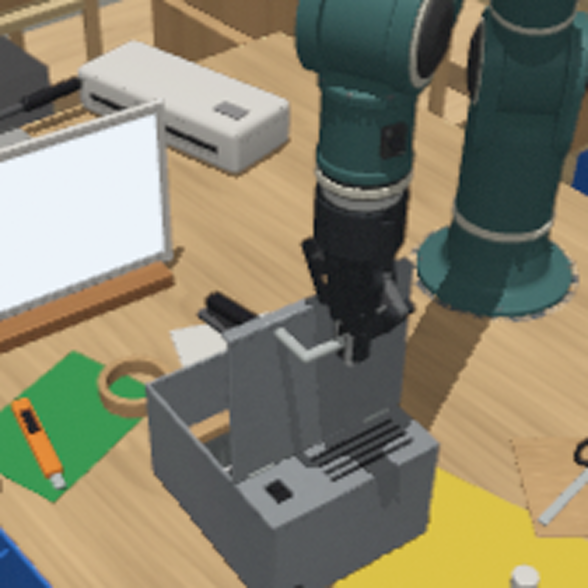

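The crop shows the flap standing upright with the fingers on its bar at (345,350). I release with a small opening, rise above the flap edge, and move over the tab.

Call:
play_rows([
  [0.65,[0,0,0],[0,0,0]],
  [0.65,[0,0,0],[0,0,0]],
  [0.65,[0,0,0],[0,0,0]],
  [0.65,[0,0,0],[0,0,0]],
  [0.65,[0,0,-1.5],[0,0,0]],
  [0.65,[0,0,-2],[0,0,0]],
  [0.65,[0,0,-2.5],[0,0,0]],
  [0.65,[0,0,0],[0,0,0]],
])

```text
time: 11.55
tcp_pos: [514.8, 237.3, 334.6]
ee_rot: [0.162, 3.132, 0.006]
ft_force: [1.7, -0.3, -0.0]
finger_gap: 29.7
gripper_force: 0.0
```

Call:
play_rows([
  [0.5,[0.05,-2.6,0],[0,0,0]],
  [0.5,[0.05,-2.6,0],[0,0,0]],
  [0.5,[0.05,-2.6,0],[0,0,0]],
  [0.5,[0.05,-2.6,0],[0,0,0]],
  [0.5,[0.05,-2.6,0],[0,0,0]],
  [0.5,[0,-2.4,0],[0,0,0]],
  [0.5,[0,0,3],[0,0,0]],
  [0.5,[0,0,3],[0,0,0]],
  [0.5,[0,0,3],[0,0,0]],
  [0.5,[0,0,0],[0,0,0]],
])

```text
time: 12.38
tcp_pos: [490.5, 82.9, 235.0]
ee_rot: [-0.162, -3.127, 0.006]
ft_force: [-1.1, 0.3, 0.1]
finger_gap: 42.8
gripper_force: 0.0
```

```bash
python3 - <<'E'
from h import *
goto([494.5,85,92])
im,d,V=shot('wrist','w4');P=cloud(d,'wrist',V);X,Y,Z=P[...,0],P[...,1],P[...,2]
print([(np.round(toW(r['at'],V)).tolist(),round(r['conf'],2)) for r in viewer.place_of('prefilter_tab','wrist')])
m=(d>0)&(abs(X-495)<35)&(abs(Y-85)<30)&(Z>128)&(Z<146)
q=P[m][:,:2].astype(np.float32)
if len(q)>20: print(len(q),cv2.minAreaRect(q),np.percentile(P[m][:,2],[10,50,90]))
E
```

```text
t 12.38 tcp [490.5  82.9 235. ] yaw_y 84.06 z [-0.01  -0.003 -1.   ] gap 42.8 F [-1.1  0.3  0.1] 0.0
shift cm [-0.52  0.32 14.3 ]
[([493.0, 87.0, 124.0], 0.79), ([359.0, -113.0, 1.0], 0.72)]
752 ((494.41650390625, 86.2677230834961), (9.860940933227539, 42.9370231628418), 84.0496826171875) [135.08916342 136.40496696 137.32277489]
```

View pics/w4.png

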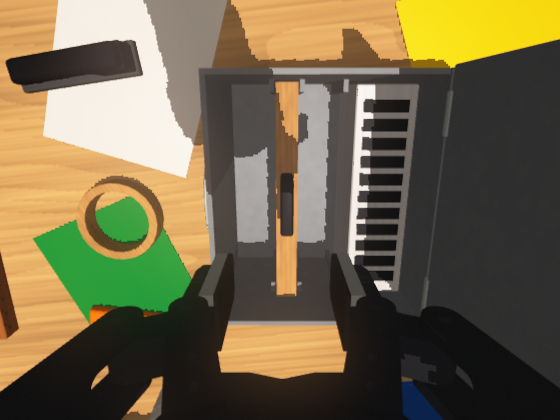

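The wrist picture shows the black tab at (287,205), between the fingers (225 and 340) and parallel to the pads. Depth puts it at (494.4,86.3) with its top at 136.

Call:
play_rows([
  [0.5,[-0.35,0.35,2.5],[0,0,0]],
  [0.5,[0,0,2.5],[0,0,0]],
  [0.5,[0,0,2.5],[0,0,0]],
  [0.5,[0,0,2.5],[0,0,0]],
  [0.5,[0,0,2.2],[0,0,0]],
  [0.5,[0,0,1.5],[0,0,0]],
  [0.5,[0,0,0.5],[0,0,0]],
  [0.5,[0,0,0],[0,0,0]],
])

```text
time: 13.15
tcp_pos: [499.2, 87.3, 98.7]
ee_rot: [0.162, 3.137, 0.0]
ft_force: [-0.1, -0.7, 0.3]
finger_gap: 42.8
gripper_force: 0.0
```

```bash
python3 - <<'E'
from h import *
goto([494.4,86.3,92])
E
```

```text
t 13.15 tcp [499.2  87.3  98.7] yaw_y 84.11 z [ 0.  0. -1.] gap 42.8 F [-0.1 -0.7  0.3] 0.0
shift cm [ 0.47 -0.15  0.67]
```

Call:
play_rows([
  [0.5,[0.4,-0.1,0.3],[0,0,0]],
  [0.5,[0,0,0],[0,0,0]],
  [1,[0,0,0],[0,0,0]],
  [1,[0,0,0],[0,0,0]],
  [1,[0,0,0],[0,0,0]],
  [1,[0,0,0],[0,0,0]],
  [1,[0,0,0],[0,0,0]],
  [1,[0,0,0],[0,0,0]],
  [1,[0,0,0],[0,0,0]],
], newtons=50)

```text
time: 13.9
tcp_pos: [495.1, 86.5, 96.2]
ee_rot: [0.162, 3.136, 0.001]
ft_force: [0.2, -0.9, 7.4]
finger_gap: 9.2
gripper_force: 49.9
```

Call:
play_rows([
  [1,[0,0,-0.8],[0,0,0]],
  [1,[0,0,-1.2],[0,0,0]],
  [1,[0,0,-1.5],[0,0,0]],
  [1,[0,0,-1.5],[0,0,0]],
  [1,[0,0,-1.5],[0,0,0]],
  [1,[0,0,0],[0,0,0]],
])

```text
time: 14.4
tcp_pos: [496.1, 86.7, 162.9]
ee_rot: [0.162, 3.133, 0.003]
ft_force: [0.7, 0.6, -0.9]
finger_gap: 9.3
gripper_force: 48.8
```

Call:
play_rows([
  [1,[0,0,-1.8],[0,0,0]],
  [1,[0,0,-1.8],[0,0,0]],
  [1,[0,0,-1.8],[0,0,0]],
  [1,[0,0,-1.8],[0,0,0]],
  [1,[0,0,-1.8],[0,0,0]],
  [1,[0,0,-1.6],[0,0,0]],
  [1,[0,0,0],[0,0,0]],
  [1,[0,0,0],[0,0,0]],
  [1,[0,0,0],[0,0,0]],
])

```text
time: 15.15
tcp_pos: [493.5, 86.3, 264.8]
ee_rot: [-0.162, -3.135, 0.001]
ft_force: [0.6, -0.4, -1.8]
finger_gap: 9.1
gripper_force: 49.1
```

```bash
python3 - <<'E'
from h import *
goto(None)
im,d,V=shot('scene','s5')
for n in ['prefilter_mid','prefilter_tab','flap_handle','carbon_block','panel_mid']:
    print(n,[(np.round(toW(r['at'],V)).tolist(),round(r['conf'],2)) for r in viewer.place_of(n,'scene')[:2]])
im=im[80:290,170:400,::-1]; cv2.imwrite('pics/s5c.png',cv2.resize(im,None,fx=2.8,fy=2.8,interpolation=2))
E
```

```text
t 15.15 tcp [493.5  86.3 264.8] yaw_y 84.09 z [-0.002 -0.001 -1.   ] gap 9.1 F [ 0.6 -0.4 -1.8] 49.1
prefilter_mid [([209.0, 332.0, 2.0], 0.74), ([495.0, 88.0, 227.0], 0.58)]
prefilter_tab [([493.0, 88.0, 301.0], 0.95), ([763.0, -79.0, 3.0], 0.21)]
flap_handle [([512.0, 238.0, 311.0], 0.69)]
carbon_block []
panel_mid [([508.0, -297.0, 138.0], 0.73)]
```

View pics/s5c.png

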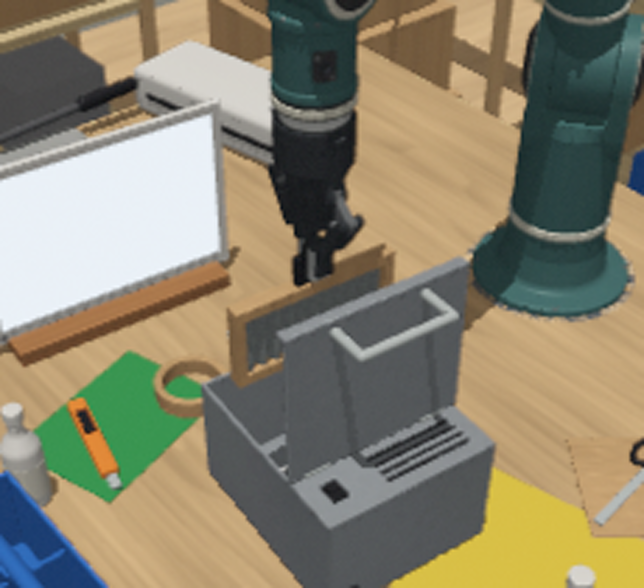

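The crop shows the plate upright in the fingers above the case, at (315,315), with the flap still open. The plate's middle is at z≈227. I carry it to the front of the panel, then lower it.

Call:
play_rows([
  [1,[-0.23,-1.2,0],[0,0,0]],
  [1,[-0.47,-2.45,0],[0,0,0]],
  [1,[-0.47,-2.45,0],[0,0,0]],
  [1,[-0.47,-2.45,0],[0,0,0]],
  [1,[-0.47,-2.45,0],[0,0,0]],
  [1,[-0.47,-2.45,0],[0,0,0]],
  [1,[-0.47,-2.45,0],[0,0,0]],
  [1,[-0.47,-2.45,0],[0,0,0]],
  [1,[-0.47,-2.45,0],[0,0,0]],
  [1,[-0.47,-2.45,0],[0,0,0]],
])

```text
time: 16.28
tcp_pos: [514.8, -150.6, 266.1]
ee_rot: [-0.162, -3.137, -0.0]
ft_force: [1.2, -0.9, -2.4]
finger_gap: 9.0
gripper_force: 49.0
```

Call:
play_rows([
  [1,[-0.47,-2.45,0],[0,0,0]],
  [1,[-0.47,-2.0,0],[0,0,0]],
  [1,[-0.2,-1.2,0],[0,0,0]],
  [1,[0,0,1.4],[0,0,0]],
  [1,[0,0,2],[0,0,0]],
  [1,[0,0,2],[0,0,0]],
  [1,[0,0,2],[0,0,0]],
  [1,[0,0,1],[0,0,0]],
  [1,[0,0,0],[0,0,0]],
  [1,[0,0,0],[0,0,0]],
])

```text
time: 17.12
tcp_pos: [520.4, -206.9, 182.2]
ee_rot: [-0.162, -3.137, 0.0]
ft_force: [0.2, -0.2, -0.8]
finger_gap: 9.1
gripper_force: 49.0
```

```bash
python3 - <<'E'
from h import *
goto([519,-211.5,178])
im,d,V=shot('scene','s6')
for n in ['prefilter_mid','prefilter_tab','flap_handle']:
    print(n,[(np.round(toW(r['at'],V)).tolist(),round(r['conf'],2)) for r in viewer.place_of(n,'scene')[:2]])
m=viewer.cut_out('prefilter','scene'); P=cloud(d,'scene',V)
if m:
    q=P[m[0]['pixels']&(d>0)]; q=q[np.linalg.norm(q-np.median(q,0),axis=1)<110]
    c=q.mean(0); n=np.linalg.svd(q-c)[2][2]; print(m[0]['conf'],len(q),c,n,q.min(0),q.max(0))
E
```

```text
t 17.12 tcp [ 520.4 -206.9  182.2] yaw_y 84.08 z [-0.001 -0.    -1.   ] gap 9.1 F [ 0.2 -0.2 -0.8] 49.0
shift cm [ 0.09 -0.47  0.42]
prefilter_mid [([521.0, -204.0, 146.0], 0.71), ([509.0, -302.0, 1.0], 0.64)]
prefilter_tab [([521.0, -208.0, 215.0], 0.84)]
flap_handle [([510.0, 238.0, 310.0], 0.96)]
0.7 1422 [ 524.3228181  -203.39880963  150.57835764] [-0.10273428 -0.99470701  0.00190522] [ 427.22719804 -293.21655857   97.65884668] [ 614.895236   -184.23233143  226.04834995]
```

View pics/s6.png

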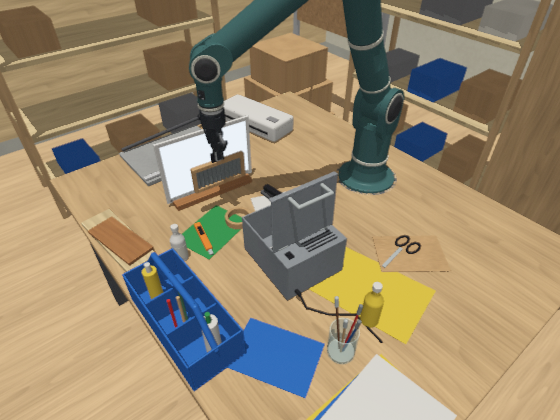

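The picture shows the plate at (220,175), upright before the panel about 90 mm out, with the flap open and the bystanders in place. I let it settle, then hand in.

Call:
play_rows([
  [1,[0,-0.4,0.3],[0,0,0]],
  [1,[0,0,0],[0,0,0]],
  [1,[0,0,0],[0,0,0]],
  [1,[0,0,0],[0,0,0]],
  [1,[0,0,0],[0,0,0]],
  [1,[0,0,0],[0,0,0]],
  [1,[0,0,0],[0,0,0]],
  [1,[0,0,0],[0,0,0]],
])

```text
time: 18.03
tcp_pos: [520.0, -210.8, 179.3]
ee_rot: [0.162, 3.137, 0.0]
ft_force: [0.2, 0.8, -1.8]
finger_gap: 9.3
gripper_force: 49.1
```

```bash
python3 -c "
from h import *
goto(None); print(close_job())"
```

```text
t 18.03 tcp [ 520.  -210.8  179.3] yaw_y 84.09 z [ 0.  0. -1.] gap 9.3 F [ 0.2  0.8 -1.8] 49.1
the job is handed in; nothing more can be done
None
```

The job is handed in at 18 s, with no verdict returned: the flap stands open, and the pre-filter is held upright and parallel about 86 mm in front of the middle of the lit panel; I did not check the carbon block separately.

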